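# Pull-test two print clips and hang on to the good one

## Robot

A 6-joint arm with a two-finger parallel gripper is mounted at the origin on the work surface. World frame = base frame: x ahead of the robot, y to its left, z up, the work surface at z = 0. Lengths are in mm, angles in rad, forces in N, time in s.
With the tool pointing down it reaches from about 350 to 875 mm from the base axis. Payload 4.2 kg.
Tool frame: the origin (TCP) lies at the very end of the fingers, on their centre line; the grasp point (between the pads) lies 19 mm behind it; z points along the fingers, y is the line along which they close (so a half turn about z gives the same grasp; the last joint's range is limited). The gripper opens to 85 mm and grips with 20 to 120 N. Pads are 22 mm wide; open, the fingers measure 114 mm over their backs; the gripper's body (76 mm by 85 mm) begins 54 mm behind the grasp point. The pads swing forward as they close: fully open they stand 13 mm farther back than shut.
Start: joints at [-0.862, 0.385, 0.008, 0, -1.194, -0.259], TCP at [271.753, -562.805, 231.312] pointing down, gripper open.
Joint ranges: [-3.14, 3.14], [-1.21, 2.06], [-1.07, 1.41], [-3.16, 2.05], [-2.99, -0.16], [-3.1, 3.1]. Speed limits (rad/s): [2.79, 2.79, 3.14, 3.14, 3.14, 3.14].

## Interface

Orientations are given as a unit quaternion [x, y, z, w].
In Python, from bench import arm, optics gives the robot as it stands. The module is installed in compiled form; this text tells all that it offers.
- The arm moves only by the tool step_arm, never from a script. Its argument "motion" is a list of rows, each an object with "dr": the turn, a rotation vector about the tool's x, y, z in units of 8 degrees (1.0 is 8 degrees), a list of three; "slide": the shift along the tool's x, y, z in mm, a list of three; "jaw": the finger opening in mm, from 0 to 85.4. A call has exactly 8 rows; each row is the pose to reach, as a shift and turn from the pose commanded when the call began, along the tool's axes at that moment; what a row does not reach only later rows make up. A row lasts 1/8 s, in which the tool goes at most 62.5 mm and 10.7 degrees, less where a joint would pass 70% of its speed; a pose out of reach is approached as far as the arm can. A call with a gripper value outside its range is refused whole. The fingers move at their own pace and stop on an object; the grip force is fixed at half the most. Time passes only in rows, so rows that repeat a pose let the fingers close, or fill a call up. It gives the time, the measured TCP pose, the force, the opening and the grip force at its end, in the units of the state.
- arm.read_state(): the state, without advancing time (a new reading comes with each control period).
- optics.get_image(name): name is "side" or "top"; returns the picture (420x560x3 uint8, blue, green, red); there is no depth.
- optics.camera_info(name): a dict with "camera_matrix" (3x3 intrinsics, pixels), "view" (4x4, takes a point from world to camera coordinates). Camera axes: x right, y up, looking along -z (the intrinsics and any distortion apply to the point x, -y, -z); pixel columns grow to the right and rows downward; lengths in mm; the calibration is good to about 2 mm. A picture is of the moment at which its call begins. camera_info takes no time and is no camera call.
- arm.job_done(): hands the job in; it is judged then, once.
The state is a dict: "clock": time; "joints": joint angles; "joint_vel": joint speeds; "joint_efforts": joint torques, N m; "position": TCP position; "ee_rot": TCP orientation; "contact_force": force on the tool from outside, world axes, zero at the start; "wrist_torque": the same for the moment, N m; "gripper_width": finger opening in mm; "grasp_force": force on a finger pad.
Only numpy, scipy, OpenCV 4.12 (cv2) and the standard library are available. Lean on these libraries where they do the work, as an engineer would, in place of code of your own. Each camera call takes 0.05 s, during which the arm holds its last target. There are 200 camera calls.

## Task

One of the two spring clips on the near rim of the acrylic tray has a tired spring. Tug each clip up off the rim without squeezing it open, to feel which grips less; then put the weak clip in the grey scrap tub, and clamp the good one upright over the middle of the top edge of the drying board, with the edge well down in its jaws. Leave the bottle, can, beaker and brush where they are.

Things in the scene. Friction and masses are not known exactly. Their poses are not given: they have to be found in the camera images.
- clip_a: Steel spring clip, 50 mm wide (y), 80 tall (z), 75 g, jaws down. Origin: middle of the mouth at the jaws' underside; z up to the tabs, y along the jaws, x through the sheet. Jaw bars 9 mm thick, 14 tall, 46 wide, square-edged (they cannot be pushed onto an edge shut). At the start it sits on the tray's near rim, rim 15 mm up in its mouth. Off the rim it stands alone on its shut jaws, leaning 3 degrees or so.
- clip_b: The other clip: outwardly identical, same frame, 130 mm or so along the rim; they change places from start to start. One of the two has a tired spring: sliding it straight off the rim by its ears takes about 3 to 7 N, the good one about 11 to 17 N. Only the pull tells which.
- ears_a (a point): Middle of clip_a's axle (along y, 40 mm above the clip's origin). At its ends are flat side ears, 48 mm apart outside to outside along y, 18 mm long in x, from 11 mm below to 11 mm above this point. Held by the ears the clip is not opened.
- ears_b (a point): Middle of clip_b's axle (along y, 40 mm above the clip's origin). At its ends are flat side ears, 48 mm apart outside to outside along y, 18 mm long in x, from 11 mm below to 11 mm above this point. Held by the ears the clip is not opened.
- tabs_a (a point): Middle between clip_a's two thumb tabs, 70 mm above the clip's origin. The tabs are 40 mm wide (y), reach from 14 mm below to 10 mm above this point, and outside to outside in x stand 41 mm apart here, 45 at the top (3 or 4 more with jaws shut, then centred over the axle). Pinching them along x to about 30 mm opens the jaws to a 17 mm mouth; letting go shuts them.
- tabs_b (a point): Middle between clip_b's two thumb tabs, 70 mm above the clip's origin. The tabs are 40 mm wide (y), reach from 14 mm below to 10 mm above this point, and outside to outside in x stand 41 mm apart here, 45 at the top (3 or 4 more with jaws shut, then centred over the axle). Pinching them along x to about 30 mm opens the jaws to a 17 mm mouth; letting go shuts them.
- jaw_a (a joint): How far clip_a has its jaws open, rad: 0 = parallel on a 4 mm sheet (as at the start), -0.11 = shut on nothing, 0.40 = fully open, 17 mm mouth. Opening it fully takes about 16 N at the tabs on the good clip, 5 N on the tired one. The clip's frame rides on its -x half; by this angle the +x half swings away about the axle.
- jaw_b (a joint): How far clip_b has its jaws open, rad: 0 = parallel on a 4 mm sheet (as at the start), -0.11 = shut on nothing, 0.40 = fully open, 17 mm mouth. Opening it fully takes about 16 N at the tabs on the good clip, 5 N on the tired one. The clip's frame rides on its -x half; by this angle the +x half swings away about the axle.
- tray: Clear acrylic tray holding a stack of coated sheets, fixed: 210 (x) by 260 (y) by 60 mm high, walls 4 mm thick. Origin: centre of its underside. The clips sit on the rim of its -x wall (the wall's middle plane is 103 mm from the origin towards -x); the sheets inside reach 26 mm up.
- board: Drying board, fixed: an upright white sheet 4 mm thick (x), 140 mm wide (y), standing in a wooden foot 75 by 160 by 22 mm, with a buff paper sheet on its +x face. Origin: centre of the foot's underside. The board's faces look along its x axis.
- board_top (a point): Middle of the board's top edge, 192 mm above the table; axes as the board's. The clip goes here, astride the edge, its y along the board's y (either way round).
- tub: Grey scrap tub, open-topped, fixed: 170 (x) by 130 (y) by 50 mm high outside, walls 4 mm, floor about 4 mm. Origin: centre of its underside. It changes sides with the drying board.
- bottle: Bystander: amber glass bottle, 72 mm across, 170 mm tall or a little more with its cap. Origin: centre of its underside.
- can: Bystander: bare aluminium can, 56 mm across, 160 mm tall. Origin: centre of its underside.
- beaker: Bystander: white plastic beaker, 68 mm across, 90 mm tall. Origin: centre of its underside.
- brush: Bystander: flat wooden coating brush, 190 mm long (x), 62 mm wide, 12 mm high, lying flat on the bench between the robot and the tray, its length roughly along the world y axis. Origin: under its middle.
Things that resemble listed ones, but are neither listed nor needed, are in the scene too. Of the things like the tub, leave any that is yellow; of the rest the smaller one is meant.

How it is judged (in metres and radians):
On the way:
1. both clips have been pulled off the tray's rim (distance of each of clip_a, clip_b from where it was at the start of the episode above 0.05 m), for 0.2 s.
At the end, for the whole second after the job is handed in: The tired clip rests in the scrap tub. The good clip (pressing with over 13 N; the tired one cannot) is clamped on the drying board within 25 mm of the middle of its top edge, the edge 7 mm or more up in its jaws, upright within 0.15 rad, square within 0.2 rad, at rest (((x of clip_b in the frame of tub between -0.085 and 0.085 m and y of clip_b in the frame of tub between -0.065 and 0.065 m and height (world z) of clip_b below 0.06 m and linear speed of each of clip_b, clip_a below 0.02 m/s and y of clip_a in the frame of board_top between -0.025 and 0.025 m and z of clip_a in the frame of board_top between -0.04 and -0.007 m and x of clip_a in the frame of board_top between -0.012 and 0.012 m and angle between clip_a's own z axis and vertical below 0.15 rad and angle between the y axis of clip_a and the y axis of board, either way round below 0.2 rad and value of joint jaw_a between -0.04 and 0.06 rad and contact force between clip_a and board above 13 N) or (x of clip_a in the frame of tub between -0.085 and 0.085 m and y of clip_a in the frame of tub between -0.065 and 0.065 m and height (world z) of clip_a below 0.06 m and linear speed of each of clip_a, clip_b below 0.02 m/s and y of clip_b in the frame of board_top between -0.025 and 0.025 m and z of clip_b in the frame of board_top between -0.04 and -0.007 m and x of clip_b in the frame of board_top between -0.012 and 0.012 m and angle between clip_b's own z axis and vertical below 0.15 rad and angle between the y axis of clip_b and the y axis of board, either way round below 0.2 rad and value of joint jaw_b between -0.04 and 0.06 rad and contact force between clip_b and board above 13 N))); the robot touches nothing.
It fails at once if a clip is squeezed open (jaw above 0.15 rad) while it is still on the tray's rim ((value of joint jaw_a above 0.15 rad and x of clip_a in the frame of tray between -0.125 and -0.08 m and height (world z) of clip_a below 0.058 m) or (value of joint jaw_b above 0.15 rad and x of clip_b in the frame of tray between -0.125 and -0.08 m and height (world z) of clip_b below 0.058 m)).
It fails at once if the bottle, can, beaker or brush is shifted by more than 40 mm or tipped ((distance of bottle from where it was at the start of the episode above 0.04 m or angle between bottle's own z axis and vertical above 0.5 rad) or (distance of can from where it was at the start of the episode above 0.04 m or angle between can's own z axis and vertical above 0.5 rad) or (distance of beaker from where it was at the start of the episode above 0.04 m or angle between beaker's own z axis and vertical above 0.5 rad) or (distance of brush from where it was at the start of the episode above 0.04 m or angle between brush's own z axis and vertical above 0.5 rad)).
It also fails if it takes over 72 s, if anything falls off the work surface, if the arm or the gripper's body presses on something with over 40 N, if the wrist force passes 120 N, or if a joint passes its speed limit or range.

## Working session

There is one attempt and no reset: what is moved stays moved. The work goes in short steps, Python scripts to look and compute and a tool call to move; the robot and the scene stay as the last step left them, time stands still between calls to the robot, and variables do not carry over. Pictures are saved under pics/ and viewed, at most 10 in all, crops included, and the job is handed in when it is done.

Besides the shell and the picture viewer there is one more tool, called after "Request:" in YAML: its name, and indented under it one key for each argument. step_arm: Moves the arm, as the interface text tells. Its arguments: {"type":"object","properties":{"motion":{"type":"array","items":{"type":"object","properties":{"dr":{"type":"array","items":{"type":"number"}},"slide":{"type":"array","items":{"type":"number"}},"jaw":{"type":"number"}}}}},"required":["motion"]}

```bash
mkdir -p pics; python3 - <<'E'
from bench import arm, optics
import cv2
for n in("side","top"):
    cv2.imwrite(f"pics/{n}0.png",optics.get_image(n)); c=optics.camera_info(n); print(n,{k:(v.tolist() if hasattr(v,'tolist') else v) for k,v in c.items()})
print(arm.read_state())
E
```

```text
side {'camera_matrix': [[446.2420238660557, 0.0, 281.2959885770503], [0.0, 446.2420238660557, 210.68029660073634], [0.0, 0.0, 1.0]], 'view': [[-0.7518912931627635, -0.6592832108161657, -0.0022652156530082704, 359.2461536504732], [0.44812586011911204, -0.5135872204953438, 0.7317181017552956, -308.3468060224837], [-0.48357284534859213, 0.5491573680465324, 0.6816036152791973, -1130.8837236662173], [0.0, 0.0, 0.0, 1.0]]}
top {'camera_matrix': [[446.9206965600525, 0.0, 274.0998249505223], [0.0, 446.9206965600525, 212.95302435409093], [0.0, 0.0, 1.0]], 'view': [[-0.020696585003585323, -0.9997703826561021, -0.005552777040341314, -10.028478224085655], [0.9954160591303535, -0.021124510779991668, 0.09327713690772334, -490.305438701135], [-0.09337301855774781, -0.0035968052458242865, 0.9956246995718002, -1513.8416837410277], [0.0, 0.0, 0.0, 1.0]]}
{'clock': 0.1, 'joints': array([-8.62441606e-01,  3.85450905e-01,  6.77676532e-03, -4.13879490e-04,
       -1.19400281e+00, -2.58546245e-01]), 'joint_vel': array([-0.00037104, -0.00024092,  0.00415075,  0.00119532, -0.00111997,
        0.00238744]), 'joint_efforts': array([ 1.28850370e-04, -3.93320060e+01,  1.88930154e+01,  4.19800311e+00,
       -2.59002336e-03,  1.73082651e-05]), 'position': array([ 271.50276802, -562.37626646,  230.35705337]), 'ee_rot': array([-2.22938509e-01,  9.74832037e-01,  9.21960645e-04, -2.66784865e-04]), 'contact_force': array([ 0.4981884 , -0.36378518,  0.34901027]), 'wrist_torque': array([ 0.00206735,  0.05363046, -0.01156287]), 'grasp_force': 0.0, 'gripper_width': 85.2891838428209}
```

View pics/side0.png

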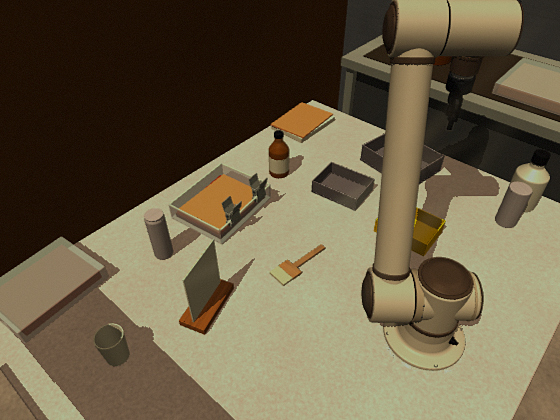

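View pics/top0.png

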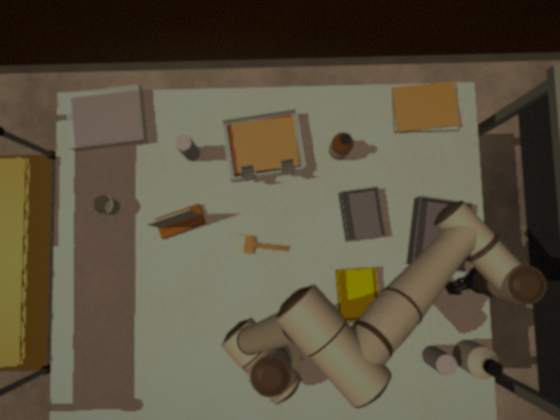

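The side view shows the tray at (220,200) with clips at (232,208) and (258,187), the board at (205,285), the small grey tub at (343,185), and the bottle, can, beaker and brush at (279,157), (158,233), (112,345) and (295,265). In the top view, the clips are at (248,172) and (288,166), the board at (182,220), and the small tub at (362,213). I'll view crops next to get precise pixels.

```bash
cat > h.py <<'E'
import numpy as np, cv2
from bench import arm, optics
from scipy.spatial.transform import Rotation as R
C={n:optics.camera_info(n) for n in("side","top")}
def ray(n,u,v):
    K=np.array(C[n]["camera_matrix"]);V=np.array(C[n]["view"])
    d=np.linalg.inv(K)@[u,v,1]; d=V[:3,:3].T@(d*[1,-1,-1]); return -V[:3,:3].T@V[:3,3], d/np.linalg.norm(d)
def plane(n,u,v,z):
    o,d=ray(n,u,v); return o+d*(z-o[2])/d[2]
def tri(s,t):
    o1,d1=ray("side",*s);o2,d2=ray("top",*t)
    k=np.linalg.lstsq(np.c_[d1,-d2],o2-o1,rcond=None)[0]; a=o1+k[0]*d1;b=o2+k[1]*d2
    return (a+b)/2,np.linalg.norm(a-b)
def proj(n,p):
    K=np.array(C[n]["camera_matrix"]);V=np.array(C[n]["view"]); q=V@np.r_[p,1]; q=K@(q[:3]*[1,-1,-1]); return q[:2]/q[2]
def crop(n,u0,v0,u1,v1,k,name,im=None):
    im=optics.get_image(n) if im is None else im
    c=cv2.resize(im[v0:v1,u0:u1],None,fx=k,fy=k,interpolation=cv2.INTER_CUBIC)
    c=(255*(c/255.)**.6).astype(np.uint8)
    for u in range((u0+9)//10*10,u1,10): cv2.line(c,((u-u0)*k,0),((u-u0)*k,12 if u%50==0 else 5),(0,0,255),1)
    for v in range((v0+9)//10*10,v1,10): cv2.line(c,(0,(v-v0)*k),(12 if v%50==0 else 5,(v-v0)*k),(0,0,255),1)
    cv2.imwrite(f"pics/{name}.png",c)
E
python3 - <<'E'
from h import *
crop("side",165,140,365,335,3,"s1",cv2.imread("pics/side0.png"))
crop("top",140,100,400,270,3,"t1",cv2.imread("pics/top0.png"))
E
```

```text
(no output)
```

View pics/s1.png

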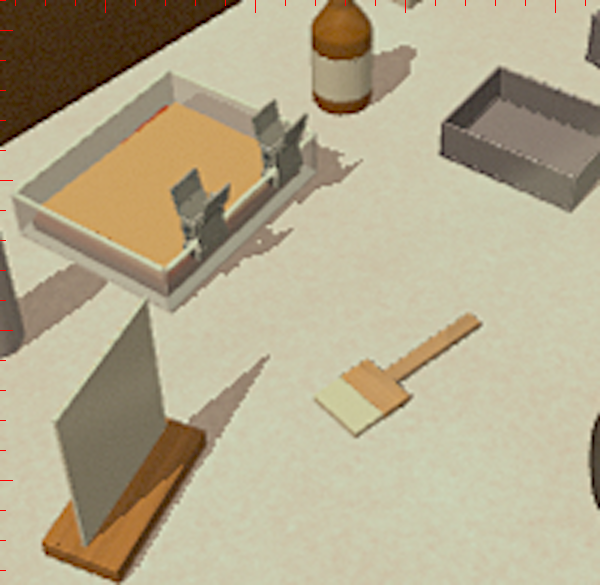

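View pics/t1.png

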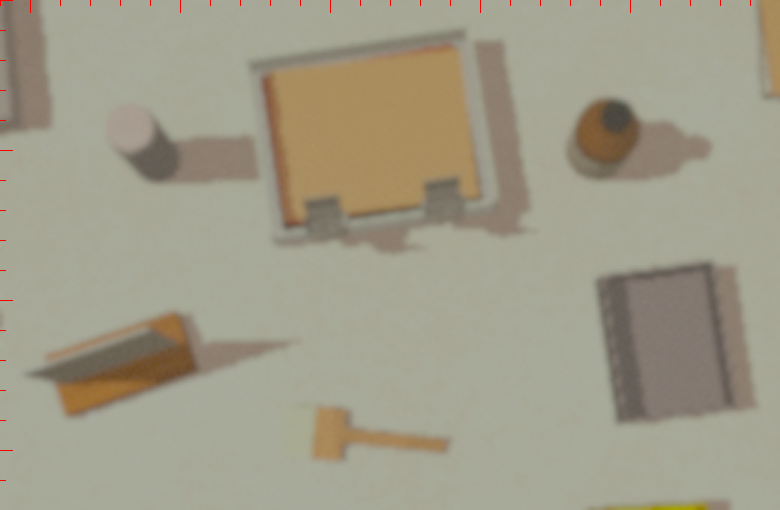

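```bash
python3 - <<'E'
from h import *
S=lambda x,y:(165+x/3-.33,140+y/3-.33); T=lambda x,y:(140+x/3-.33,100+y/3-.33)
np.set_printoptions(precision=1,suppress=True)
print("rim side",[plane("side",*S(*p),60) for p in((167,266),(315,140),(170,75),(16,196))])
print("rim top",[plane("top",*T(*p),60) for p in((250,64),(465,33),(495,205))])
for n,a,b,t in(("c1",(184.5,180),(218,196),(325,219)),("c2",(264.5,109),(295,124),(444,199))):
    m=((a[0]+b[0])/2,(a[1]+b[1])/2); print(n,plane("side",*S(*m),125),plane("top",*T(*t),125),tri(S(*m),T(*t)))
for q in((57,420),(148,300)): print("board side",plane("side",*S(*q),192))
for q in((25,375),(150,330)): print("board top",plane("top",*T(*q),192))
print("foot side z22",[plane("side",*S(*p),22) for p in((43,545),(120,572),(206,432))])
print("foot top z22",[plane("top",*T(*p),22) for p in((68,415),(197,372),(180,313))])
print("tub side z50",[plane("side",*S(*p),50) for p in((442,125),(500,68),(571,188))])
print("tub top z50",[plane("top",*T(*p),50) for p in((597,278),(713,264),(618,422),(735,408))])
print("bottle",plane("side",*S(342,-5),170),plane("side",*S(342,100),0),"top",plane("top",*T(617,116),172))
print("can top",plane("top",*T(130,128),160),"brush",[plane("top",*T(*p),6) for p in((283,432),(450,446))])
# board face mask edge fit: print row profile
E
```

```text
rim side [array([611.7, 120.5,  60. ]), array([ 632.1, -118.5,   60. ]), array([837.3, -94.9,  60. ]), array([805.7, 153.6,  60. ])]
rim top [array([806.3, 147.9,  60. ]), array([837.1, -98.2,  60. ]), array([ 637.1, -127.1,   60. ])]
c1 [613.2  65.2 125. ] [613.2  61.1 125. ] (array([614.8,  62.1, 121.8]), np.float64(2.622748517768561))
c2 [631.8 -65.8 125. ] [632.2 -67.8 125. ] (array([632.9, -67.6, 123.2]), np.float64(0.870102891801601))
board side [448.2 369.5 192. ]
board side [488.8 239.5 192. ]
board top [446.4 365.1 192. ]
board top [489.7 237.5 192. ]
foot side z22 [array([477.4, 393.5,  22. ]), array([408.9, 368. ,  22. ]), array([459.3, 219.5,  22. ])]
foot top z22 [array([412. , 364.4,  22. ]), array([458.1, 216.7,  22. ]), array([526.5, 235.8,  22. ])]
tub side z50 [array([ 551. , -239.7,   50. ]), array([ 565.4, -367.4,   50. ]), array([ 382.7, -246.8,   50. ])]
tub top z50 [array([ 553. , -240.7,   50. ]), array([ 566.1, -372.2,   50. ]), array([ 390.1, -258.6,   50. ]), array([ 403. , -389.9,   50. ])]
bottle [ 686.6 -225.6  170. ] [ 707.5 -247.6    0. ] top [ 707.3 -250.1  172. ]
can top [708.8 264.3 160. ] brush [array([387.9, 120.5,   6. ]), array([367.8, -71.4,   6. ])]
```

```bash
cat >> h.py <<'E'
import json,sys
def plan(tgts,start=None):
    """tgts: (x,y,z,yaw); prints tool-frame slide/dr per target, chained; yaw = turn of tool y from world y"""
    c=start or json.load(open("cmd.json"))
    for t in tgts:
        a=c[3]; d=np.subtract(t[:3],c[:3])
        s=np.round([d@[-np.cos(a),-np.sin(a),0],d@[-np.sin(a),np.cos(a),0],-d[2]],1)
        r=round(-np.degrees(t[3]-a)/8,2)
        print("slide",s.tolist(),"dr z",r,"rows>=",round(max(np.linalg.norm(s)/62.5,abs(r)*8/10.7),1))
        p=np.array(c[:3])+s[0]*np.array([-np.cos(a),-np.sin(a),0])+s[1]*np.array([-np.sin(a),np.cos(a),0])+[0,0,-s[2]]
        c=[*p.tolist(),a-np.radians(r*8)]
    json.dump(c,open("cmd.json","w")); print("cmd",np.round(c,3))
E
python3 - <<'E'
from h import *
plan([(632.5,-67,230,.135),(632.5,-67,66,.135)],[271.753,-562.805,231.312,.4498])
E
```

```text
slide [-540.4, 289.6, 1.3] dr z 2.25 rows>= 9.8
slide [-0.0, 0.1, 164.0] dr z 0.0 rows>= 2.6
cmd [ 6.32474e+02 -6.69530e+01  6.60120e+01  1.36000e-01]
```

Request:
step_arm:
  motion:
    - {"slide": [-35,19,0],"dr": [0,0,0],"jaw": 85}
    - {"slide": [-75,40,0],"dr": [0,0,0],"jaw": 85}
    - {"slide": [-120,64,0],"dr": [0,0,0],"jaw": 85}
    - {"slide": [-165,88,0],"dr": [0,0,0],"jaw": 85}
    - {"slide": [-210,112,0],"dr": [0,0,0],"jaw": 85}
    - {"slide": [-245,131,0],"dr": [0,0,0],"jaw": 85}
    - {"slide": [-270,145,0],"dr": [0,0,0],"jaw": 85}
    - {"slide": [-270,145,0],"dr": [0,0,0],"jaw": 85}

```text
clock: 1.1
position: [452.6, -313.3, 230.9]
ee_rot: [-0.224, 0.974, 0.0, -0.0]
contact_force: [-0.7, 1.0, -0.6]
gripper_width: 84.8
grasp_force: 0.0
```

Request:
step_arm:
  motion:
    - {"slide": [-35,19,0],"dr": [0,0,0.3],"jaw": 85}
    - {"slide": [-75,40,0],"dr": [0,0,0.6],"jaw": 85}
    - {"slide": [-120,64,0],"dr": [0,0,1],"jaw": 85}
    - {"slide": [-165,88,0],"dr": [0,0,1.4],"jaw": 85}
    - {"slide": [-210,112,0],"dr": [0,0,1.8],"jaw": 85}
    - {"slide": [-245,131,0],"dr": [0,0,2.25],"jaw": 85}
    - {"slide": [-270.4,144.6,1.3],"dr": [0,0,2.25],"jaw": 85}
    - {"slide": [-270.4,144.6,1.3],"dr": [0,0,2.25],"jaw": 85}

```text
clock: 2.1
position: [633.0, -66.3, 228.9]
ee_rot: [-0.069, 0.998, 0.0, -0.001]
contact_force: [-0.0, -0.4, 0.3]
gripper_width: 84.6
grasp_force: 0.0
```

```bash
python3 - <<'E'
from h import *
s=arm.read_state(); print(s["clock"],s["position"],R.from_quat(s["ee_rot"]).as_matrix()[:,1],s["contact_force"])
a=optics.get_image("side");crop("side",205,120,305,250,4,"s2",a)
E
```

```text
2.1 [632.99002346 -66.25074501 228.94404906] [-1.37370725e-01  9.90519689e-01  1.69553139e-04] [-0.02683268 -0.4052629   0.32861196]
```

View pics/s2.png

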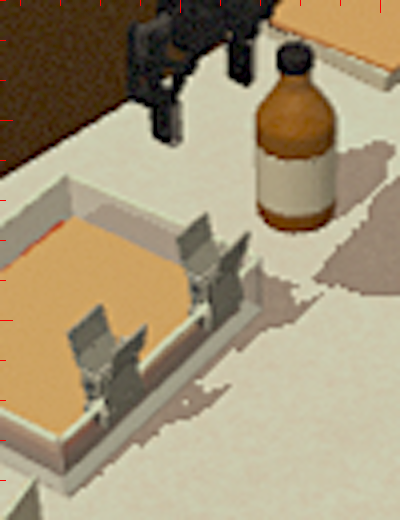

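The side view shows the open fingers straddling the right clip, with tips at about (246,155) and (265,141) px and the clip tabs at (254,180). I'll descend and grip the ears.

Request:
step_arm:
  motion:
    - {"slide": [0,0,25],"dr": [0,0,0],"jaw": 85}
    - {"slide": [0,0,60],"dr": [0,0,0],"jaw": 85}
    - {"slide": [0,0,95],"dr": [0,0,0],"jaw": 85}
    - {"slide": [0,0,125],"dr": [0,0,0],"jaw": 85}
    - {"slide": [0,0,145],"dr": [0,0,0],"jaw": 85}
    - {"slide": [0,0,157],"dr": [0,0,0],"jaw": 85}
    - {"slide": [0,0,164],"dr": [0,0,0],"jaw": 85}
    - {"slide": [0,0,164],"dr": [0,0,0],"jaw": 85}

```text
clock: 3.15
position: [632.5, -67.4, 66.2]
ee_rot: [-0.068, 0.998, -0.0, 0.0]
contact_force: [-0.3, 0.5, 0.7]
gripper_width: 85.5
grasp_force: 0.0
```

Request:
step_arm:
  motion:
    - {"slide": [0,0,0],"dr": [0,0,0],"jaw": 65}
    - {"slide": [0,0,0],"dr": [0,0,0],"jaw": 55}
    - {"slide": [0,0,0],"dr": [0,0,0],"jaw": 50}
    - {"slide": [0,0,0],"dr": [0,0,0],"jaw": 40}
    - {"slide": [0,0,0],"dr": [0,0,0],"jaw": 40}
    - {"slide": [0,0,0],"dr": [0,0,0],"jaw": 40}
    - {"slide": [0,0,0],"dr": [0,0,0],"jaw": 40}
    - {"slide": [0,0,0],"dr": [0,0,0],"jaw": 40}

```text
clock: 4.15
position: [632.9, -66.9, 66.2]
ee_rot: [-0.068, 0.998, 0.0, 0.0]
contact_force: [1.3, -1.1, 2.9]
gripper_width: 47.2
grasp_force: 61.6
```

```bash
python3 - <<'E'
from h import *
s=arm.read_state(); print(s["contact_force"],s["wrist_torque"],s["gripper_width"],s["position"])
crop("side",205,120,305,250,4,"s3")
E
```

```text
[ 1.25579593 -1.14062735  2.92585892] [-0.34982059 -0.3742176  -0.05144224] 47.19004875363625 [632.88013966 -66.94214229  66.17533653]
```

View pics/s3.png

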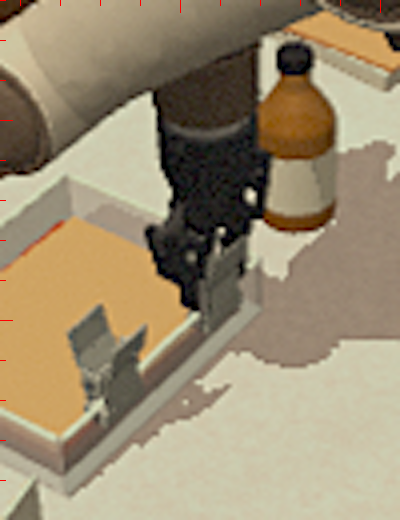

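The fingers hold the right clip by its ears at 47 mm, with the clip still on the rim at about (257,190) px. I'll tug slowly, reading the force as it goes.

Request:
step_arm:
  motion:
    - {"slide": [0,0,-0.5],"dr": [0,0,0],"jaw": 40}
    - {"slide": [0,0,-1],"dr": [0,0,0],"jaw": 40}
    - {"slide": [0,0,-1.5],"dr": [0,0,0],"jaw": 40}
    - {"slide": [0,0,-2],"dr": [0,0,0],"jaw": 40}
    - {"slide": [0,0,-2.5],"dr": [0,0,0],"jaw": 40}
    - {"slide": [0,0,-3],"dr": [0,0,0],"jaw": 40}
    - {"slide": [0,0,-3.5],"dr": [0,0,0],"jaw": 40}
    - {"slide": [0,0,-4],"dr": [0,0,0],"jaw": 40}

```text
clock: 5.2
position: [632.7, -67.0, 70.2]
ee_rot: [-0.068, 0.998, 0.0, 0.0]
contact_force: [5.0, 2.0, -2.1]
gripper_width: 46.7
grasp_force: 61.9
```

Request:
step_arm:
  motion:
    - {"slide": [0,0,-0.5],"dr": [0,0,0],"jaw": 40}
    - {"slide": [0,0,-1],"dr": [0,0,0],"jaw": 40}
    - {"slide": [0,0,-1.5],"dr": [0,0,0],"jaw": 40}
    - {"slide": [0,0,-2],"dr": [0,0,0],"jaw": 40}
    - {"slide": [0,0,-2.5],"dr": [0,0,0],"jaw": 40}
    - {"slide": [0,0,-3],"dr": [0,0,0],"jaw": 40}
    - {"slide": [0,0,-3.5],"dr": [0,0,0],"jaw": 40}
    - {"slide": [0,0,-4],"dr": [0,0,0],"jaw": 40}

```text
clock: 6.2
position: [632.4, -67.1, 74.0]
ee_rot: [-0.068, 0.998, -0.0, -0.0]
contact_force: [4.1, 0.4, -2.9]
gripper_width: 46.8
grasp_force: 61.9
```

Request:
step_arm:
  motion:
    - {"slide": [0,0,-0.5],"dr": [0,0,0],"jaw": 40}
    - {"slide": [0,0,-1],"dr": [0,0,0],"jaw": 40}
    - {"slide": [0,0,-1.5],"dr": [0,0,0],"jaw": 40}
    - {"slide": [0,0,-2],"dr": [0,0,0],"jaw": 40}
    - {"slide": [0,0,-2.5],"dr": [0,0,0],"jaw": 40}
    - {"slide": [0,0,-3],"dr": [0,0,0],"jaw": 40}
    - {"slide": [0,0,-3.5],"dr": [0,0,0],"jaw": 40}
    - {"slide": [0,0,-4],"dr": [0,0,0],"jaw": 40}

```text
clock: 7.2
position: [632.4, -67.1, 78.0]
ee_rot: [-0.068, 0.998, 0.0, -0.0]
contact_force: [3.9, 0.5, -2.7]
gripper_width: 47.0
grasp_force: 61.9
```

Request:
step_arm:
  motion:
    - {"slide": [0,0,-3],"dr": [0,0,0],"jaw": 40}
    - {"slide": [0,0,-10],"dr": [0,0,0],"jaw": 40}
    - {"slide": [0,0,-25],"dr": [0,0,0],"jaw": 40}
    - {"slide": [0,0,-50],"dr": [0,0,0],"jaw": 40}
    - {"slide": [0,0,-85],"dr": [0,0,0],"jaw": 40}
    - {"slide": [0,0,-120],"dr": [0,0,0],"jaw": 40}
    - {"slide": [0,0,-142],"dr": [0,0,0],"jaw": 40}
    - {"slide": [0,0,-142],"dr": [0,0,0],"jaw": 40}

```text
clock: 8.2
position: [632.9, -67.2, 223.2]
ee_rot: [-0.068, 0.998, -0.0, 0.002]
contact_force: [-0.3, -0.3, -1.0]
gripper_width: 46.8
grasp_force: 62.5
```

```bash
python3 - <<'E'
from h import *
s=arm.read_state(); print(s["contact_force"],s["wrist_torque"],s["gripper_width"],s["position"])
crop("side",205,90,355,220,4,"s4")
plan([(478,-315,220,.1)],[632.474,-66.953,220.0,.136])
E
```

```text
[-0.34993403 -0.29689873 -0.97489629] [0.00417062 0.06236053 0.06197678] 46.824161701157905 [632.87032654 -67.19268048 223.17087213]
slide [186.7, -224.8, -0.0] dr z 0.26 rows>= 4.7
cmd [ 4.77977e+02 -3.14990e+02  2.20000e+02  1.00000e-01]
```

View pics/s4.png

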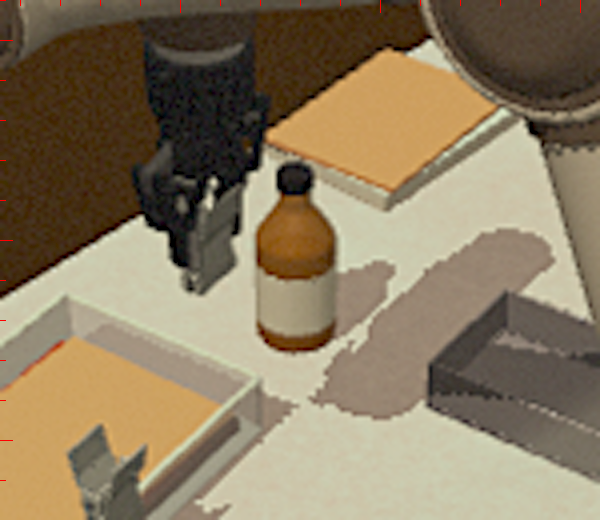

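The view shows the clip hanging in the fingers at about (257,150) px, clear of the rim. The pull was only about 3–6 N, so this is the tired clip and it goes to the tub.

Request:
step_arm:
  motion:
    - {"slide": [20,-24,0],"dr": [0,0,0],"jaw": 40}
    - {"slide": [50,-60,0],"dr": [0,0,0],"jaw": 40}
    - {"slide": [85,-102,0],"dr": [0,0,0],"jaw": 40}
    - {"slide": [120,-144,0],"dr": [0,0,0.1],"jaw": 40}
    - {"slide": [150,-181,0],"dr": [0,0,0.26],"jaw": 40}
    - {"slide": [175,-211,0],"dr": [0,0,0.26],"jaw": 40}
    - {"slide": [186.7,-224.8,0],"dr": [0,0,0.26],"jaw": 40}
    - {"slide": [186.7,-224.8,0],"dr": [0,0,0.26],"jaw": 40}

```text
clock: 9.25
position: [476.8, -315.4, 219.0]
ee_rot: [-0.049, 0.999, 0.001, -0.001]
contact_force: [-0.6, -0.1, -1.1]
gripper_width: 47.2
grasp_force: 62.5
```

Request:
step_arm:
  motion:
    - {"slide": [0,0,20],"dr": [0,0,0],"jaw": 40}
    - {"slide": [0,0,55],"dr": [0,0,0],"jaw": 40}
    - {"slide": [0,0,90],"dr": [0,0,0],"jaw": 40}
    - {"slide": [0,0,125],"dr": [0,0,0],"jaw": 40}
    - {"slide": [0,0,155],"dr": [0,0,0],"jaw": 40}
    - {"slide": [0,0,175],"dr": [0,0,0],"jaw": 40}
    - {"slide": [0,0,187],"dr": [0,0,0],"jaw": 40}
    - {"slide": [0,0,187],"dr": [0,0,0],"jaw": 40}

```text
clock: 10.25
position: [477.8, -314.3, 32.2]
ee_rot: [-0.05, 0.999, 0.0, -0.001]
contact_force: [0.2, 0.0, -0.8]
gripper_width: 47.0
grasp_force: 62.5
```

Request:
step_arm:
  motion:
    - {"slide": [0,0,0],"dr": [0,0,0],"jaw": 60}
    - {"slide": [0,0,0],"dr": [0,0,0],"jaw": 62}
    - {"slide": [0,0,0],"dr": [0,0,0],"jaw": 62}
    - {"slide": [0,0,-10],"dr": [0,0,0],"jaw": 62}
    - {"slide": [0,0,-35],"dr": [0,0,0],"jaw": 62}
    - {"slide": [0,0,-80],"dr": [0,0,0],"jaw": 70}
    - {"slide": [0,0,-137],"dr": [0,0,0],"jaw": 85}
    - {"slide": [0,0,-187],"dr": [0,0,0],"jaw": 85}

```text
clock: 11.25
position: [477.9, -315.2, 223.3]
ee_rot: [-0.05, 0.999, -0.001, 0.001]
contact_force: [0.9, -0.2, -0.7]
gripper_width: 84.9
grasp_force: 0.0
```

```bash
python3 - <<'E'
from h import *
a=optics.get_image("side");b=optics.get_image("top");cv2.imwrite("pics/st5.png",a);cv2.imwrite("pics/tt5.png",b)
A=lambda im,u0,v0,u1,v1:cv2.resize(im[v0:v1,u0:u1],(400,400),interpolation=cv2.INTER_CUBIC)
c=np.hstack([A(a,300,150,400,250),A(b,320,160,420,260)]);cv2.imwrite("pics/m5.png",(255*(c/255.)**.6).astype(np.uint8))
plan([(613.8,63,215,.136),(613.8,63,66,.136)])
E
```

```text
slide [-172.8, 362.6, 5.0] dr z -0.26 rows>= 6.4
slide [0.0, -0.0, 149.0] dr z -0.0 rows>= 2.4
cmd [6.13828e+02 6.30080e+01 6.60000e+01 1.36000e-01]
```

View pics/m5.png

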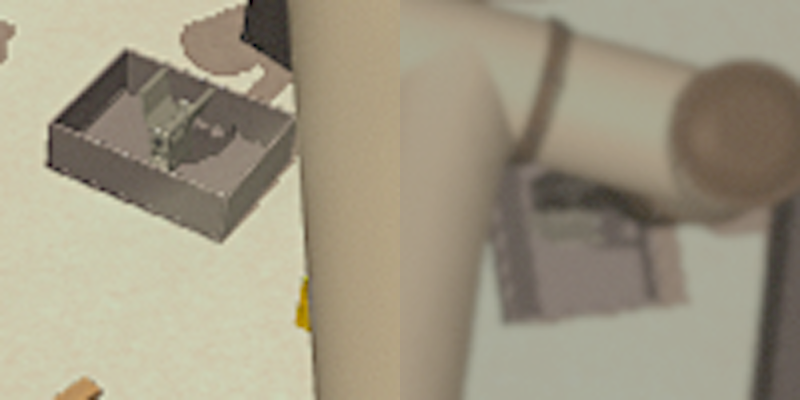

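The weak clip stands upright inside the tub (side crop (165,115), which is about (341,179) px). On to the other clip.

Request:
step_arm:
  motion:
    - {"slide": [-13,27,0],"dr": [0,0,0],"jaw": 85}
    - {"slide": [-35,73,1],"dr": [0,0,0],"jaw": 85}
    - {"slide": [-60,126,2],"dr": [0,0,0],"jaw": 85}
    - {"slide": [-85,178,3],"dr": [0,0,-0.1],"jaw": 85}
    - {"slide": [-110,231,4],"dr": [0,0,-0.2],"jaw": 85}
    - {"slide": [-135,283,5],"dr": [0,0,-0.26],"jaw": 85}
    - {"slide": [-158,331,5],"dr": [0,0,-0.26],"jaw": 85}
    - {"slide": [-172.8,362.6,5],"dr": [0,0,-0.26],"jaw": 85}

```text
clock: 12.35
position: [614.2, 65.2, 215.2]
ee_rot: [-0.069, 0.998, 0.0, 0.0]
contact_force: [0.3, 0.2, -0.0]
gripper_width: 85.4
grasp_force: 0.0
```

Request:
step_arm:
  motion:
    - {"slide": [0,0,0],"dr": [0,0,0],"jaw": 85}
    - {"slide": [0,0,25],"dr": [0,0,0],"jaw": 85}
    - {"slide": [0,0,60],"dr": [0,0,0],"jaw": 85}
    - {"slide": [0,0,95],"dr": [0,0,0],"jaw": 85}
    - {"slide": [0,0,125],"dr": [0,0,0],"jaw": 85}
    - {"slide": [0,0,142],"dr": [0,0,0],"jaw": 85}
    - {"slide": [0,0,149],"dr": [0,0,0],"jaw": 85}
    - {"slide": [0,0,149],"dr": [0,0,0],"jaw": 85}

```text
clock: 13.35
position: [614.2, 62.7, 66.5]
ee_rot: [-0.068, 0.998, -0.0, 0.0]
contact_force: [0.1, -0.5, 0.4]
gripper_width: 84.9
grasp_force: 0.0
```

Request:
step_arm:
  motion:
    - {"slide": [0,0,0],"dr": [0,0,0],"jaw": 65}
    - {"slide": [0,0,0],"dr": [0,0,0],"jaw": 55}
    - {"slide": [0,0,0],"dr": [0,0,0],"jaw": 50}
    - {"slide": [0,0,0],"dr": [0,0,0],"jaw": 40}
    - {"slide": [0,0,0],"dr": [0,0,0],"jaw": 40}
    - {"slide": [0,0,0],"dr": [0,0,0],"jaw": 40}
    - {"slide": [0,0,0],"dr": [0,0,0],"jaw": 40}
    - {"slide": [0,0,0],"dr": [0,0,0],"jaw": 40}

```text
clock: 14.35
position: [614.4, 62.3, 67.1]
ee_rot: [-0.068, 0.998, -0.0, 0.001]
contact_force: [-0.4, -4.1, 5.7]
gripper_width: 46.7
grasp_force: 62.1
```

Request:
step_arm:
  motion:
    - {"slide": [0,0,-0.5],"dr": [0,0,0],"jaw": 40}
    - {"slide": [0,0,-1],"dr": [0,0,0],"jaw": 40}
    - {"slide": [0,0,-1.5],"dr": [0,0,0],"jaw": 40}
    - {"slide": [0,0,-2],"dr": [0,0,0],"jaw": 40}
    - {"slide": [0,0,-2.5],"dr": [0,0,0],"jaw": 40}
    - {"slide": [0,0,-3],"dr": [0,0,0],"jaw": 40}
    - {"slide": [0,0,-3.5],"dr": [0,0,0],"jaw": 40}
    - {"slide": [0,0,-4],"dr": [0,0,0],"jaw": 40}

```text
clock: 15.35
position: [614.2, 62.5, 67.5]
ee_rot: [-0.067, 0.998, 0.0, -0.0]
contact_force: [5.9, -5.0, -9.7]
gripper_width: 46.7
grasp_force: 63.0
```

Request:
step_arm:
  motion:
    - {"slide": [0,0,-1],"dr": [0,0,0],"jaw": 40}
    - {"slide": [0,0,-2],"dr": [0,0,0],"jaw": 40}
    - {"slide": [0,0,-3],"dr": [0,0,0],"jaw": 40}
    - {"slide": [0,0,-4],"dr": [0,0,0],"jaw": 40}
    - {"slide": [0,0,-5],"dr": [0,0,0],"jaw": 40}
    - {"slide": [0,0,-6],"dr": [0,0,0],"jaw": 40}
    - {"slide": [0,0,-7],"dr": [0,0,0],"jaw": 40}
    - {"slide": [0,0,-8],"dr": [0,0,0],"jaw": 40}

```text
clock: 16.35
position: [614.0, 64.2, 75.0]
ee_rot: [-0.067, 0.998, 0.001, 0.0]
contact_force: [5.5, 0.2, -10.1]
gripper_width: 47.0
grasp_force: 63.2
```

Request:
step_arm:
  motion:
    - {"slide": [0,0,-1],"dr": [0,0,0],"jaw": 40}
    - {"slide": [0,0,-2],"dr": [0,0,0],"jaw": 40}
    - {"slide": [0,0,-4],"dr": [0,0,0],"jaw": 40}
    - {"slide": [0,0,-6],"dr": [0,0,0],"jaw": 40}
    - {"slide": [0,0,-10],"dr": [0,0,0],"jaw": 40}
    - {"slide": [0,0,-20],"dr": [0,0,0],"jaw": 40}
    - {"slide": [0,0,-40],"dr": [0,0,0],"jaw": 40}
    - {"slide": [0,0,-60],"dr": [0,0,0],"jaw": 40}

```text
clock: 17.35
position: [613.6, 62.7, 139.8]
ee_rot: [-0.068, 0.998, -0.0, 0.0]
contact_force: [0.8, 0.0, -1.0]
gripper_width: 46.6
grasp_force: 63.7
```

```bash
python3 - <<'E'
from h import *
s=arm.read_state(); print(s["contact_force"],s["wrist_torque"],s["position"])
crop("side",185,110,305,240,4,"s6")
plan([(520,20,138,.136),(520,20,35,.136)],[613.828,63.008,138,.136])
E
```

```text
[ 0.77333923  0.01618763 -0.98678058] [-3.40535325e-02 -8.15107717e-02 -3.75986177e-05] [613.59852931  62.66963656 139.76058777]
slide [98.8, -29.9, -0.0] dr z -0.0 rows>= 1.7
slide [-0.0, 0.0, 103.0] dr z -0.0 rows>= 1.6
cmd [5.19994e+02 1.99890e+01 3.50000e+01 1.36000e-01]
```

View pics/s6.png

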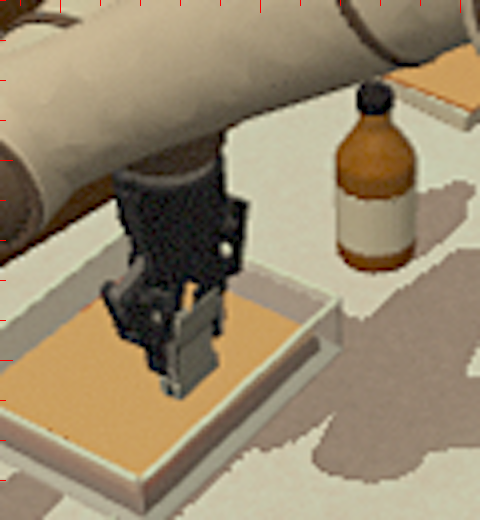

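The view shows the good clip (pull of 10 N or more) held clear of the tray, with its jaws at about (229,209) px. Next I'll stand it on the bench at (520,20).

Request:
step_arm:
  motion:
    - {"slide": [20,-6,0],"dr": [0,0,0],"jaw": 40}
    - {"slide": [50,-15,0],"dr": [0,0,0],"jaw": 40}
    - {"slide": [80,-24,0],"dr": [0,0,0],"jaw": 40}
    - {"slide": [98.8,-29.9,10],"dr": [0,0,0],"jaw": 40}
    - {"slide": [98.8,-29.9,40],"dr": [0,0,0],"jaw": 40}
    - {"slide": [98.8,-29.9,75],"dr": [0,0,0],"jaw": 40}
    - {"slide": [98.8,-29.9,97],"dr": [0,0,0],"jaw": 40}
    - {"slide": [98.8,-29.9,103],"dr": [0,0,0],"jaw": 40}

```text
clock: 18.4
position: [519.1, 19.5, 34.2]
ee_rot: [-0.068, 0.998, -0.0, -0.001]
contact_force: [0.3, 0.3, -0.8]
gripper_width: 46.5
grasp_force: 63.6
```

Request:
step_arm:
  motion:
    - {"slide": [0,0,2],"dr": [0,0,0],"jaw": 40}
    - {"slide": [0,0,4],"dr": [0,0,0],"jaw": 40}
    - {"slide": [0,0,6],"dr": [0,0,0],"jaw": 40}
    - {"slide": [0,0,8],"dr": [0,0,0],"jaw": 40}
    - {"slide": [0,0,9],"dr": [0,0,0],"jaw": 40}
    - {"slide": [0,0,10],"dr": [0,0,0],"jaw": 40}
    - {"slide": [0,0,11],"dr": [0,0,0],"jaw": 40}
    - {"slide": [0,0,11],"dr": [0,0,0],"jaw": 40}

```text
clock: 19.4
position: [520.1, 19.9, 24.2]
ee_rot: [-0.068, 0.998, -0.0, 0.0]
contact_force: [-0.4, -0.9, 0.7]
gripper_width: 46.7
grasp_force: 63.9
```

Request:
step_arm:
  motion:
    - {"slide": [0,0,0.5],"dr": [0,0,0],"jaw": 40}
    - {"slide": [0,0,1],"dr": [0,0,0],"jaw": 40}
    - {"slide": [0,0,1.5],"dr": [0,0,0],"jaw": 40}
    - {"slide": [0,0,2],"dr": [0,0,0],"jaw": 40}
    - {"slide": [0,0,2.5],"dr": [0,0,0],"jaw": 40}
    - {"slide": [0,0,3],"dr": [0,0,0],"jaw": 40}
    - {"slide": [0,0,3],"dr": [0,0,0],"jaw": 40}
    - {"slide": [0,0,3],"dr": [0,0,0],"jaw": 40}

```text
clock: 20.4
position: [520.4, 19.9, 23.8]
ee_rot: [-0.068, 0.998, -0.0, 0.001]
contact_force: [-6.3, 0.2, 19.7]
gripper_width: 47.2
grasp_force: 66.0
```

Request:
step_arm:
  motion:
    - {"slide": [0,0,-2.5],"dr": [0,0,0],"jaw": 40}
    - {"slide": [0,0,-2.5],"dr": [0,0,0],"jaw": 40}
    - {"slide": [0,0,-2.5],"dr": [0,0,0],"jaw": 52}
    - {"slide": [0,0,-2.5],"dr": [0,0,0],"jaw": 60}
    - {"slide": [0,0,-2.5],"dr": [0,0,0],"jaw": 66}
    - {"slide": [0,0,-2.5],"dr": [0,0,0],"jaw": 66}
    - {"slide": [0,0,-12],"dr": [0,0,0],"jaw": 66}
    - {"slide": [0,0,-30],"dr": [0,0,0],"jaw": 66}

```text
clock: 21.4
position: [519.7, 19.8, 51.2]
ee_rot: [-0.068, 0.998, -0.0, -0.001]
contact_force: [-0.6, -0.5, 0.5]
gripper_width: 65.9
grasp_force: 0.0
```

Request:
step_arm:
  motion:
    - {"slide": [0,0,-30],"dr": [0,0,0],"jaw": 66}
    - {"slide": [0,0,-70],"dr": [0,0,0],"jaw": 66}
    - {"slide": [0,0,-109],"dr": [0,0,0],"jaw": 85}
    - {"slide": [0,0,-109],"dr": [0,0,-1.25],"jaw": 85}
    - {"slide": [0,0,-109],"dr": [0,0,-2.5],"jaw": 85}
    - {"slide": [0,0,-109],"dr": [0,0,-3.75],"jaw": 85}
    - {"slide": [0,0,-109],"dr": [0,0,-5],"jaw": 85}
    - {"slide": [0,0,-109],"dr": [0,0,-6],"jaw": 85}

```text
clock: 22.4
position: [520.0, 19.9, 160.7]
ee_rot: [-0.47, 0.883, -0.0, 0.0]
contact_force: [-0.3, -0.5, -0.1]
gripper_width: 84.8
grasp_force: 0.0
```

Request:
step_arm:
  motion:
    - {"slide": [0,0,0],"dr": [0,0,-1],"jaw": 85}
    - {"slide": [0,0,0],"dr": [0,0,-2.25],"jaw": 85}
    - {"slide": [0,0,0],"dr": [0,0,-3.5],"jaw": 85}
    - {"slide": [0,0,0],"dr": [0,0,-4.5],"jaw": 85}
    - {"slide": [0,0,0],"dr": [0,0,-5.25],"jaw": 85}
    - {"slide": [0,0,0],"dr": [0,0,-5.25],"jaw": 85}
    - {"slide": [0,0,0],"dr": [0,0,-5.25],"jaw": 85}
    - {"slide": [0,0,0],"dr": [0,0,-5.25],"jaw": 85}

```text
clock: 23.4
position: [520.0, 19.9, 160.2]
ee_rot: [0.753, -0.658, 0.0, -0.0]
contact_force: [0.0, 0.7, -0.5]
gripper_width: 85.2
grasp_force: 0.0
```

```bash
python3 - <<'E'
from h import *
np.set_printoptions(precision=1,suppress=True)
a=optics.get_image("side");cv2.imwrite("pics/st7.png",a);old=cv2.imread("pics/side0.png")
b=optics.get_image("top");cv2.imwrite("pics/tt7.png",b)
for z in(0,40,80): print(z,proj("side",(520,20,z)),proj("top",(520,20,z)))
s=arm.read_state();print(s["position"],R.from_quat(s["ee_rot"]).as_matrix()[:,1])
# coarse print of side patch difference: grey vs bench
u,v=proj("side",(520,20,40)).astype(int)
hsv=cv2.cvtColor(a,cv2.COLOR_BGR2GRAY)
for r in range(v-28,v+28,2): print(r,' '.join("%3d"%x for x in hsv[r,u-26:u+26:2]))
E
```

```text
0 [266.7 238.5] [262.4 205.3]
40 [266.4 229.4] [262.1 204. ]
80 [266.  219.8] [261.7 202.6]
[520.   19.9 160.1] [-1.  -0.1 -0. ]
201 129 131 128 127 127 170 105  62  47  42  65 116 113  78  99 164 164 166   9  18   0 139  97  89  89  89
203 128 129 126 125 179  90  59  41  39  78 114 110  85  99 172 164 167 172   0  34 119  87  84  91  88 178
205 130 129 128 181  86  55  44  37  80 113 110  74  94 169 165 161 163 169 167 158 105  95  89  89  90  86
207 126 130 178  81  48  43  41  78 113 110  74 102 171 162 165 162 163 170 165 167  76  89  90  92  92  87
209 130 179  83  47  48  38  79 113 107  79  97 170 164 163 163 165 167 165 164 172  98  84  86  82  83  88
211 180  83  49  49  38  79 114 107  77  99 172 164 163 164 163 165 159 161 167 161  83  81 169 173 172 163
213  77  43  51  40  94 113 110  76  99 174 165 169 173 168 168 166 168 167 165 156  75 167 170 168 166 171
215  45  50  39  95 113 108  74 172 172 166 167  82 124 160 167 165 167 169 168 166 171 168 168 161 159 165
217  43  40  93 114 109  76  95 174 163 175  87  46  82 169 167 167 166 165 167 167 165 167 167 167 166 167
[... 1352 characters left out ...]
  85 163 165 165 168 165 171 163 165 159 169 169 169
245 167 170 166 161 163 163 167 167 165 166 165 166 160 166 166 169 163 166 166 165 163 165 168 173 169 166
247 162 165 162 162 166 163 167 169 165 165 169 167 168 167 163 163 168 166 164 168 168 171 169 169 166 164
249 164 170 166 165 163 165 161 163 161 162 166 161 166 166 167 163 165 168 167 168 167 163 166 168 166 165
251 166 161 161 159 165 165 164 165 163 164 165 166 169 172 171 166 166 165 169 169 168 170 169 165 168 167
253 166 164 165 162 165 168 165 164 164 168 167 170 166 167 169 170 169 165 172 166 166 161 167 169 168 165
255 160 165 162 165 164 165 167 164 162 162 167 165 164 165 167 168 169 169 163 163 165 165 167 168 169 170
```

The measured tab tops at about (265.5,221) px are within 3–4 mm of the predicted (266,220), so the clip stands where it was set. I'll descend and pinch the tabs.

Request:
step_arm:
  motion:
    - {"slide": [0,0,20],"dr": [0,0,0],"jaw": 85}
    - {"slide": [0,0,50],"dr": [0,0,0],"jaw": 85}
    - {"slide": [0,0,80],"dr": [0,0,0],"jaw": 85}
    - {"slide": [0,0,100],"dr": [0,0,0],"jaw": 85}
    - {"slide": [0,0,111],"dr": [0,0,0],"jaw": 85}
    - {"slide": [0,0,111],"dr": [0,0,0],"jaw": 70}
    - {"slide": [0,0,111],"dr": [0,0,0],"jaw": 60}
    - {"slide": [0,0,111],"dr": [0,0,0],"jaw": 52}

```text
clock: 24.5
position: [520.6, 20.1, 49.9]
ee_rot: [0.753, -0.658, 0.0, -0.001]
contact_force: [0.4, 0.0, -0.2]
gripper_width: 52.2
grasp_force: 0.0
```

Request:
step_arm:
  motion:
    - {"slide": [0,0,0],"dr": [0,0,0],"jaw": 46}
    - {"slide": [0,0,0],"dr": [0,0,0],"jaw": 40}
    - {"slide": [0,0,0],"dr": [0,0,0],"jaw": 35}
    - {"slide": [0,0,0],"dr": [0,0,0],"jaw": 31}
    - {"slide": [0,0,0],"dr": [0,0,0],"jaw": 28}
    - {"slide": [0,0,0],"dr": [0,0,0],"jaw": 28}
    - {"slide": [0,0,0],"dr": [0,0,0],"jaw": 28}
    - {"slide": [0,0,0],"dr": [0,0,0],"jaw": 28}

```text
clock: 25.5
position: [519.5, 19.6, 53.7]
ee_rot: [0.754, -0.657, 0.0, 0.001]
contact_force: [-10.5, 1.5, 31.0]
gripper_width: 28.9
grasp_force: 46.1
```

Request:
step_arm:
  motion:
    - {"slide": [0,0,-3],"dr": [0,0,0],"jaw": 28}
    - {"slide": [0,0,-10],"dr": [0,0,0],"jaw": 28}
    - {"slide": [0,0,-30],"dr": [0,0,0],"jaw": 28}
    - {"slide": [0,0,-70],"dr": [0,0,0],"jaw": 28}
    - {"slide": [0,0,-115],"dr": [0,0,0],"jaw": 28}
    - {"slide": [0,0,-160],"dr": [0,0,0],"jaw": 28}
    - {"slide": [0,0,-201],"dr": [0,0,0],"jaw": 28}
    - {"slide": [0,0,-231],"dr": [0,0,0],"jaw": 28}

```text
clock: 26.5
position: [520.4, 20.0, 282.2]
ee_rot: [0.753, -0.658, 0.001, -0.001]
contact_force: [0.2, 0.2, -1.0]
gripper_width: 28.6
grasp_force: 40.2
```

```bash
python3 - <<'E'
from h import *
s=arm.read_state();print(s["position"],s["contact_force"],s["gripper_width"],s["grasp_force"])
plan([(470,303.5,280,1.886)],[519.994,19.989,280,1.7068])
E
```

```text
[520.36768598  19.98981051 282.23291363] [ 0.1872667   0.23466049 -1.04598572] 28.601044563134035 40.1592440251261
slide [-287.7, 11.1, -0.0] dr z -1.28 rows>= 4.6
cmd [469.989 303.527 280.      1.886]
```

Request:
step_arm:
  motion:
    - {"slide": [-20,1,0],"dr": [0,0,0],"jaw": 28}
    - {"slide": [-60,2,0],"dr": [0,0,0],"jaw": 28}
    - {"slide": [-105,4,0],"dr": [0,0,-0.3],"jaw": 28}
    - {"slide": [-155,6,0],"dr": [0,0,-0.6],"jaw": 28}
    - {"slide": [-205,8,0],"dr": [0,0,-0.9],"jaw": 28}
    - {"slide": [-250,10,0],"dr": [0,0,-1.28],"jaw": 28}
    - {"slide": [-280,11,0],"dr": [0,0,-1.28],"jaw": 28}
    - {"slide": [-287.7,11.1,0],"dr": [0,0,-1.28],"jaw": 28}

```text
clock: 27.5
position: [469.6, 305.1, 279.5]
ee_rot: [0.81, -0.587, -0.0, 0.0]
contact_force: [0.5, -0.6, -0.7]
gripper_width: 28.9
grasp_force: 40.1
```

```bash
python3 - <<'E'
from h import *
np.set_printoptions(precision=1,suppress=True)
s=arm.read_state();print(s["position"])
a=optics.get_image("side");b=optics.get_image("top");cv2.imwrite("pics/st8.png",a);cv2.imwrite("pics/tt8.png",b)
p=s["position"]
for z in(0,-52,192-p[2]): print(z,proj("side",p+[0,0,z]),proj("top",p+[0,0,z]))
crop("side",160,185,240,325,4,"a8",a);crop("top",140,150,220,290,4,"b8",b)
cv2.imwrite("pics/m8.png",np.hstack([cv2.imread("pics/a8.png"),cv2.imread("pics/b8.png")]))
E
```

```text
[469.6 305.1 279.5]
0 [194. 233.] [160.2 214.1]
-52 [197.  248.7] [164.7 215.7]
-87.50322824917299 [199.  258.7] [167.6 216.7]
```

View pics/m8.png

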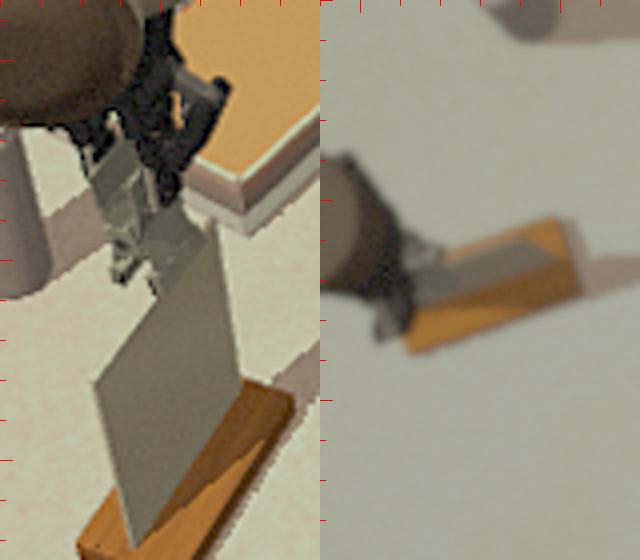

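The view shows the pinched clip over the board with its mouth open. The far jaw's end is at about (190,255) px, the near jaw's at about (200,258) px, and the board edge runs from (184,281) to (214,241). I'll check the lateral alignment numerically.

```bash
python3 - <<'E'
from h import *
np.set_printoptions(precision=1,suppress=True)
a=cv2.imread("pics/st8.png");g=cv2.cvtColor(a,cv2.COLOR_BGR2GRAY)
print("    "," ".join("%3d"%u for u in range(180,218)))
for v in range(236,284): print(v,":"," ".join("%3d"%x for x in g[v,180:218]))
p=np.array([469.6,305.1,0]); ey=np.array([-np.sin(.315),np.cos(.315),0]); ex=np.array([np.cos(.315),np.sin(.315),0])
for z in(224,229):
    for y in(23,-23):
        print(z,y,[proj("side",p+[0,0,z]+y*ey+x*ex) for x in(17.5,8.5,-8.5,-17.5)])
for y in(70,0,-70): print("edge",y,proj("side",np.array([469,303,192])+y*ey))
E
```

```text
180 181 182 183 184 185 186 187 188 189 190 191 192 193 194 195 196 197 198 199 200 201 202 203 204 205 206 207 208 209 210 211 212 213 214 215 216 217
236 :  84  79  84  81  55  37  44  47  55  55  57  58  63  61  38  35  36  48  74  41  22  10  22  47  41  68 143 120 117 125 125 126 127 126 118  84  58  65
237 :  82  83  83  82  71  62  43  46  60  58  59  58  56  63  46  42  53  45  87  54  40  39  47  48  41  57 129 163 132 117 117 127 127 131 131 126 120  84
238 :  84  77  82  84  85  63  51  53  60  55  58  55  58  64  46  32  34  30  40  40  42  47  48  44  42  38  81 172 159 151 130 120 119 121 128 130 129 124
239 :  85  82  83  86  85  70  57  59  60  56  56  51  70  76  59  29  29  25  35  45  43  46  44  47  44  38  54 128 174 168 162 144  99  84 108 127 128 125
240 :  79  88  87  87  85  81  66  55  57  57  57  68  70  88  62  26  30  34  42  43  44  45  47  43  42  44  40  63 120 150 163 120  85  63  93 124 122 128
241 :  82  85  87  85  84  87 101  94  61  62  58  90  74  66  62  26  32  42  45  46  44  46  46  44  46  49  40  41  50  82 149  91  68  61 120 148 119 100

[... 6403 characters left out ...]
61  59  59  57  60  62  58  58  58  58  59  60  57  57  60  57  59  59  58
283 : 152 156 156 123  72  60  66  63  61  63  63  60  63  62  59  62  61  61  61  60  60  63  59  58  60  58  60  60  61  61  60  61  57  57  56  60  59  59
224 23 [array([185.5, 254.3]), array([188.8, 255.5]), array([195.2, 257.7]), array([198.6, 258.8])]
224 -23 [array([195.9, 240.9]), array([199.2, 242. ]), array([205.4, 244. ]), array([208.8, 245.1])]
229 23 [array([185.1, 252.9]), array([188.5, 254. ]), array([194.9, 256.2]), array([198.3, 257.4])]
229 -23 [array([195.6, 239.4]), array([198.9, 240.5]), array([205.2, 242.6]), array([208.5, 243.7])]
edge 70 [183.9 279.9]
edge 0 [199.8 258.4]
edge -70 [214.4 238.6]
```

Request:
step_arm:
  motion:
    - {"slide": [0,-3,0],"dr": [0,0,0],"jaw": 28}
    - {"slide": [0,-6.5,5],"dr": [0,0,0],"jaw": 28}
    - {"slide": [0,-6.5,12],"dr": [0,0,0],"jaw": 28}
    - {"slide": [0,-6.5,19],"dr": [0,0,0],"jaw": 28}
    - {"slide": [0,-6.5,25],"dr": [0,0,0],"jaw": 28}
    - {"slide": [0,-6.5,28],"dr": [0,0,0],"jaw": 28}
    - {"slide": [0,-6.5,28],"dr": [0,0,0],"jaw": 28}
    - {"slide": [0,-6.5,28],"dr": [0,0,0],"jaw": 28}

```text
clock: 28.6
position: [476.4, 305.6, 252.3]
ee_rot: [0.809, -0.588, 0.0, -0.0]
contact_force: [-0.2, -0.5, -0.5]
gripper_width: 28.8
grasp_force: 40.1
```

```bash
python3 - <<'E'
from h import *
np.set_printoptions(precision=1,suppress=True)
s=arm.read_state();print(s["position"],s["contact_force"])
a=optics.get_image("side");cv2.imwrite("pics/st9.png",a);g=cv2.cvtColor(a,cv2.COLOR_BGR2GRAY)
print("    "," ".join("%3d"%u for u in range(182,210)))
for v in range(244,276): print(v,":"," ".join("%3d"%x for x in g[v,182:210]))
E
```

```text
[476.4 305.6 252.3] [-0.2 -0.5 -0.5]
     182 183 184 185 186 187 188 189 190 191 192 193 194 195 196 197 198 199 200 201 202 203 204 205 206 207 208 209
244 :  88  84  69  55  61  57  59  59  61  62  56  57  35  34  35  92  57  40  41  43  48  46  40  86 180 165 121  89
245 :  87  84  73  59  55  60  58  59  57  58  72  62  36  39  31  42  45  47  49  49  48  44  41  59 132 147  91  73
246 :  84  85  82  65  54  46  59  59  59  68  78  72  45  32  30  31  44  48  44  49  44  44  45  43  71 120  79  59
247 :  78  76 103 157  49  51  53  57  67  72  79  79  43  27  29  38  47  47  45  47  47  47  49  43  49  69  66  58
248 :  91 161 162 157 100  96  80  67  95 111  96  60  37  29  36  48  46  48  46  46  45  47  48  45  45  47  48  54
249 : 163 167 150  70  54  65  80  88  94  92  76  61  35  30  41  48  47  47  45  45  48  48  46  44  42  45  43  46
250 : 164 161 158 148 101  60  69  71  72  67  52  58  39  47  45  47  45  44  47  48  46  45  45  45  43  43  44  44
251 : 158 155 157 168 149  52  47  53  68  73  66  37  50  54  48  44  46  46  48  47  44  46  44  45  44  43  42  44
25
[... 2129 characters left out ...]
57 158 156 155 156 156 160 162 169  85  53  61  62  63  64  61  63  65  62  67  65  65  65  64  65  65  67  67
271 : 156 156 156 155 157 155 159 168  94  59  58  62  61  65  61  64  60  64  65  66  66  65  65  68  66  64  66  63
272 : 159 161 158 156 156 155 168 116  55  57  62  64  62  65  65  64  68  65  65  64  65  67  64  68  63  65  66  64
273 : 161 159 157 158 158 164 141  60  59  64  65  63  63  65  65  65  65  66  66  64  67  66  66  66  65  65  66  64
274 : 159 160 160 157 167 168  88  53  62  63  64  66  65  65  65  66  66  65  61  66  67  62  64  63  63  66  64  64
275 : 159 159 157 156 169 117  57  58  65  65  65  64  65  65  67  65  65  65  63  64  66  63  64  63  65  63  66  63
```

Request:
step_arm:
  motion:
    - {"slide": [0,-1,2],"dr": [0,0,0],"jaw": 28}
    - {"slide": [0,-1,4],"dr": [0,0,0],"jaw": 28}
    - {"slide": [0,-1,6],"dr": [0,0,0],"jaw": 28}
    - {"slide": [0,-1,8],"dr": [0,0,0],"jaw": 28}
    - {"slide": [0,-1,10],"dr": [0,0,0],"jaw": 28}
    - {"slide": [0,-1,12],"dr": [0,0,0],"jaw": 28}
    - {"slide": [0,-1,12],"dr": [0,0,0],"jaw": 28}
    - {"slide": [0,-1,12],"dr": [0,0,0],"jaw": 28}

```text
clock: 29.65
position: [477.3, 305.8, 240.1]
ee_rot: [0.809, -0.588, 0.0, -0.0]
contact_force: [0.1, 0.4, -0.9]
gripper_width: 28.9
grasp_force: 40.1
```

Request:
step_arm:
  motion:
    - {"slide": [0,0,2],"dr": [0,0,0],"jaw": 28}
    - {"slide": [0,0,4],"dr": [0,0,0],"jaw": 28}
    - {"slide": [0,0,6],"dr": [0,0,0],"jaw": 28}
    - {"slide": [0,0,8],"dr": [0,0,0],"jaw": 28}
    - {"slide": [0,0,10],"dr": [0,0,0],"jaw": 28}
    - {"slide": [0,0,12],"dr": [0,0,0],"jaw": 28}
    - {"slide": [0,0,14],"dr": [0,0,0],"jaw": 28}
    - {"slide": [0,0,14],"dr": [0,0,0],"jaw": 28}

```text
clock: 30.65
position: [477.2, 305.7, 225.8]
ee_rot: [0.809, -0.588, -0.0, 0.0]
contact_force: [0.5, 0.3, -1.0]
gripper_width: 28.8
grasp_force: 40.1
```

```bash
python3 - <<'E'
from h import *
np.set_printoptions(precision=1,suppress=True)
s=arm.read_state();print(s["position"],s["contact_force"])
a=optics.get_image("side");cv2.imwrite("pics/st10.png",a);g=cv2.cvtColor(a,cv2.COLOR_BGR2GRAY)
print("    "," ".join("%3d"%u for u in range(182,210)))
for v in range(248,278): print(v,":"," ".join("%3d"%x for x in g[v,182:210]))
E
```

```text
[477.2 305.7 225.8] [ 0.5  0.3 -1. ]
     182 183 184 185 186 187 188 189 190 191 192 193 194 195 196 197 198 199 200 201 202 203 204 205 206 207 208 209
248 : 100 161  77  32  42  40  38  48  51  48  54  53  36  35  26  53  79  48  18  20  10   4  10  56 112  71  59  60
249 : 167 171 101  43  38  39  43  51  49  47  64  68  39  42  37  47  83  54  17   9  10   5  25  51  69  64  62  60
250 : 171 169 153  38  32  44  49  49  60  59  63  71  50  45  39  39  84  54  12   6   3  20  50  48  43  64  60  63
251 : 163 167 162  68  34  46  43  49  61  63  63  63  57  42  34  33  85  67  40  30  17  50  50  49  55  64  61  64
252 : 159 164 162  99  51  57  59  60  59  62  61  57  65  40  38  33  55  81  41  42  45  52  49  46  48  59  62  62
253 : 166 166 168 160 100  52  58  62  62  60  63  72  58  49  36  32  30  40  46  48  47  49  49  46  46  54  61  64
254 : 165 165 165 169 155  48  56  55  60  51  54 111  94  70  48  28  33  40  49  48  46  46  48  51  49  47  57  63
255 : 166 164 161 164 161  92  49  51  52  67  69  78  75  56  32  33  43  47  47  50  47  47  47  46  48  46  46  50
25
[... 1893 characters left out ...]
61 164 162 161 160 158 171 119  59  61  63  64  64  66  66  67  59  49  73  71  62  69  67  67  68  66  69  67
273 : 163 162 162 158 163 167 145  62  61  64  66  64  67  64  68  66  67  67  68  67  67  68  65  65  66  68  67  66
274 : 167 165 164 162 170 172  90  55  62  65  66  67  65  69  69  67  70  68  66  67  68  65  68  68  66  67  68  65
275 : 161 164 162 159 175 121  57  61  66  67  69  67  67  67  68  68  69  66  69  67  66  65  67  68  64  66  66  68
276 : 163 161 157 170 119  66  61  64  68  67  67  67  68  65  68  69  64  69  68  65  68  64  67  64  65  66  65  65
277 : 161 164 167 144  61  61  66  65  68  69  69  65  66  67  67  67  66  67  67  67  64  65  68  67  64  66  63  63
```

The near jaw now sits in front of the board and the far jaw behind it, with no contact force and the edge about 19 mm up in the mouth. I'll release and retreat upward.

Request:
step_arm:
  motion:
    - {"slide": [0,0,0],"dr": [0,0,0],"jaw": 32}
    - {"slide": [0,0,0],"dr": [0,0,0],"jaw": 36}
    - {"slide": [0,0,0],"dr": [0,0,0],"jaw": 41}
    - {"slide": [0,0,0],"dr": [0,0,0],"jaw": 48}
    - {"slide": [0,0,0],"dr": [0,0,0],"jaw": 60}
    - {"slide": [0,0,0],"dr": [0,0,0],"jaw": 75}
    - {"slide": [0,0,0],"dr": [0,0,0],"jaw": 85}
    - {"slide": [0,0,0],"dr": [0,0,0],"jaw": 85}

```text
clock: 31.7
position: [477.3, 305.8, 226.1]
ee_rot: [0.809, -0.588, 0.0, -0.0]
contact_force: [0.1, 0.0, -0.8]
gripper_width: 85.0
grasp_force: 0.0
```

Request:
step_arm:
  motion:
    - {"slide": [0,0,-10],"dr": [0,0,0],"jaw": 85}
    - {"slide": [0,0,-30],"dr": [0,0,0],"jaw": 85}
    - {"slide": [0,0,-60],"dr": [0,0,0],"jaw": 85}
    - {"slide": [0,0,-90],"dr": [0,0,0],"jaw": 85}
    - {"slide": [30,0,-110],"dr": [0,0,0],"jaw": 85}
    - {"slide": [80,0,-120],"dr": [0,0,0],"jaw": 85}
    - {"slide": [130,0,-120],"dr": [0,0,0],"jaw": 85}
    - {"slide": [150,0,-120],"dr": [0,0,0],"jaw": 85}

```text
clock: 32.7
position: [524.2, 161.1, 347.2]
ee_rot: [0.808, -0.589, 0.0, -0.001]
contact_force: [-0.4, 1.3, -0.7]
gripper_width: 85.0
grasp_force: 0.0
```

```bash
python3 - <<'E'
from h import *
np.set_printoptions(precision=1,suppress=True)
s=arm.read_state();print(s["position"],s["contact_force"])
a=optics.get_image("side");b=optics.get_image("top");cv2.imwrite("pics/st11.png",a);cv2.imwrite("pics/tt11.png",b);g=cv2.cvtColor(a,cv2.COLOR_BGR2GRAY)
print("    "," ".join("%3d"%u for u in range(180,216)))
for v in range(232,276): print(v,":"," ".join("%3d"%x for x in g[v,180:216]))
ey=np.array([-np.sin(.315),np.cos(.315),0]);ex=np.array([np.cos(.315),np.sin(.315),0]);p=np.array([471,303.7,0])
for z in(173,253):
  for y in(20,-20): print(z,y,[proj("side",p+[0,0,z]+y*ey+x*ex) for x in(22,11,-11,-22)])
# clip still in tub: compare to earlier picture
o=cv2.imread("pics/st5.png");print("tub diff",np.abs(a[165:205,312:365].astype(int)-o[165:205,312:365]).mean())
s0=cv2.imread("pics/side0.png").astype(int)
for n,(u0,v0,u1,v1) in dict(bottle=(265,128,293,178),can=(140,203,175,260),beaker=(92,320,132,368),brush=(265,240,330,288)).items(): print(n,np.abs(a[v0:v1,u0:u1]-s0[v0:v1,u0:u1]).mean().round(1))
E
```

```text
[524.2 161.1 347.2] [-0.4  1.3 -0.7]
     180 181 182 183 184 185 186 187 188 189 190 191 192 193 194 195 196 197 198 199 200 201 202 203 204 205 206 207 208 209 210 211 212 213 214 215
232 : 163  96 100  83  85  82  83  85  89  92  97  93  72  91  89  87  89  93  96 106 122 133 129 133 134 133 128 104  75  61  67  68  75  75  74  73
233 :  95  80  83  87  89  83  87  90  90  97  92  44  51  94  88  89  90  87  84  83  99 132 114 128 130 131 135 131 126 104  74  65  66  70  73  73
234 :  82  85  83  88  90  94  89  91  92 106  57  35  44  74  90  90  89  86  85  79  98 168 147 131 121 127 129 132 134 132 124  90  61  65  67  69
235 :  86  84  88  88  88  90  90  94 107  79  37  40  40  70  92  92  88  88  79  93 160 170 167 163 150 131 123 133 130 133 133 132 123  87  62  66
236 :  88  85  85  90  87  88  91 101  77  42  40  42  40  55  96  91  87  76  93 160 166 165 165 164 162 157 137 122 123 130 131 134 135 130 122  87
237 :  88  85  85  84  86  88  98  97  39  40  39  42  36  44  79  91  78  91 162 168 164 162 159 159 159 163 133  97 144 122 121 129 129 134 132 132
238 :  82  84 
[... 5453 characters left out ...]
66  68  66  66  67  69  65  68  68  65  67  65  66  65  66  66  66  64  63  64  63
275 : 160 159 161 162 158 159 172 117  57  64  63  64  64  66  67  68  67  66  65  65  66  66  69  68  64  66  65  67  65  66  67  64  63  66  63  64
173 20 [array([187.8, 266.5]), array([191.7, 267.9]), array([199.7, 270.7]), array([203.8, 272.1])]
173 -20 [array([196.5, 254.8]), array([200.4, 256.2]), array([208.2, 258.9]), array([212.2, 260.2])]
253 20 [array([182.6, 243.7]), array([186.8, 245.1]), array([195.2, 247.9]), array([199.4, 249.3])]
253 -20 [array([192., 232.]), array([196. , 233.4]), array([204.3, 236. ]), array([208.4, 237.4])]
tub diff 20.573270440251573
bottle 4.6
can 5.1
beaker 3.6
brush 6.4
```

```bash
python3 -c "
from bench import arm
print(arm.job_done())"
```

```text
the job is handed in; nothing more can be done
None
```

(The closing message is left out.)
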